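Move a cutting jig's telescoping length stop out by one hole

ROBOT

A 7-joint arm with a two-finger parallel gripper is mounted at the origin on the work surface. World frame = base frame: x ahead of the robot, y to its left, z up, the work surface at z = 0. Lengths are in mm, angles in rad, forces in N, time in s.
With the tool pointing down it reaches from about 400 to 900 mm from the base axis. Payload 5.5 kg.
Tool frame: the origin (TCP) lies on the centre line of the jaws, within the pads' length; the fingertips stand 25 mm ahead of it and the grasp point (between the pads) lies 6 mm ahead of it; z points along the fingers, y is the direction in which the jaws open and shut (so a half turn about z gives the same grasp; the last joint's range is limited). The gripper opens to 85 mm and grips with 20 to 120 N. Pads are 22 mm wide; open, the fingers measure 114 mm over their backs; the gripper's body (76 mm by 85 mm) begins 54 mm behind the grasp point. The pads swing forward as they close: fully open they stand 13 mm farther back than shut.
Start: joints at [-0.893, 0.501, -0.427, 1.55, 0.221, 1.138, -0.21], TCP at [261.919, 594.893, 256.31] pointing down, gripper open.
Joint ranges: [-2.88, 2.88], [-0.31, 2.03], [-1.54, 1.56], [0.2, 2.42], [-1.41, 4.55], [0.19, 2.02], [-2.57, 2.57]. Speed limits (rad/s): [2.57, 2.57, 3.14, 3.14, 3.14, 3.14, 3.14].

INTERFACE

Orientations are given as a unit quaternion [w, x, y, z].
In Python, from bench import ctrl gives the robot as it stands. The module is installed in compiled form; this text tells all that it offers.
- The arm moves only by the shell command python3 -m jog 'ROWS' [FORCE]. ROWS is text: rows parted by semicolons, each of 5 numbers parted by spaces: the opening, from 0 (shut) to 1 (fully open), then the shift along the world's x, y, z in mm, then the turn about the world's z in degrees. A call has 1 to 5 rows; each row shifts and turns the commanded pose from where the row before left it; what a row does not reach is not made up. A row lasts 1/10 s, in which the tool goes at most 50 mm and 8.59 degrees, less where a joint would pass 70% of its speed; a pose out of reach is approached as far as the arm can. A call with a gripper value outside its range is refused whole. The fingers move at their own pace and stop on an object; FORCE is the grip in N (left out, the last holds). Time passes only in rows, so rows that do not move let the fingers close. It gives the time, the measured TCP pose, the force and the opening at its end, in the units of the state.
- ctrl.get_state(): the state, without advancing time (a new reading comes with each control period).
- ctrl.read_camera(name): name is "side" or "top"; returns a dict with "image" (420x560x3 uint8, blue, green, red), "range_z" (420x560 float32, mm along the optical axis (not along the pixel's ray), 0 where there is no reading), "fov_y" (degrees; the focal length in pixels is half the picture's height over the tangent of half this angle, whatever the lens; pixels are square), "cx", "cy" (the principal point, pixels), "D" ([k1, k2, p1, p2, k3] as OpenCV has them; the pictures are not rectified), "T" (4x4, takes a point from camera to world coordinates). Camera axes: x right, y up, looking along -z (the intrinsics and any distortion apply to the point x, -y, -z); pixel columns grow to the right and rows downward; lengths in mm; the calibration is good to about 2 mm. A picture is of the moment at which its call begins.
- ctrl.finish_job(): hands the job in, once; it reports no verdict.
The state is a dict: "time_s": time; "qpos": joint angles; "joint_velocities": joint speeds; "tau": joint torques, N m; "position": TCP position; "eef_rot": TCP orientation; "contact_force": force on the tool from outside, world axes, zero at the start; "wrist_torque": the same for the moment, N m; "opening": finger opening in mm.
Only numpy, scipy, OpenCV 4.12 (cv2) and the standard library are available. Lean on these libraries where they do the work, as an engineer would, in place of code of your own. Each camera call takes 0.05 s, during which the arm holds its last target.

TASK

Set the cutting jig's length stop one hole longer: push the sprung button in, slide the grey tube outwards, away from the dark clamp bracket, and stop when the button has popped fully up through the very next hole. Do not force anything, let go of the jig, and leave the wooden blank and the things lying around where they are.

Things in the scene. Friction and masses are not known exactly. Their poses are not given: they have to be found in the camera images.
- length_stop: The whole jig, fixed to the bench: plywood base 210 x 500 x 18 mm, aluminium fence (top 52 mm up) along its +x side, grey square tube 40 mm wide, its top face 70 mm above the bench, sliding over a fixed inner tube. Origin: on the bench straight below the button. +y: the way the tube slides outwards; +z up. More than 30 N from the robot anywhere on the jig spoils it.
- bracket (a point): Middle of the top of the dark steel clamp bracket that holds the inner tube: 80 mm above the bench, 205 mm from the button, at the inward (-y) end of the jig; 60 x 34 mm seen from above.
- button_top (a point): Top of the steel button: 18 mm across, domed to 9 mm radius, 6 mm above the tube's top face when popped up. Held by the fixed inner tube, it only moves up and down. Its spring pushes with 3 N popped up, 4.5 N level with the tube, 5 N under the wall. Up, it locks the tube. Pressed level with the tube, it slips under the 2.5 mm wall when the tube is pushed along with about 10 to 20 N.
- push_face (a point): Middle of the upright push face (facing inwards, -y) of the thumb rib beside the button: on the tube, 12 mm outward of the hole's centre, 6 mm above the tube's top. Ribs are 36 mm across, 6 mm thick, 12 mm high, one per hole, 44 mm or more free between them: a fingertip there presses the button and pushes the rib in one go. Once the dome is under, pushing the rib alone will do.
- stop_tube (a joint): How far the tube is slid out, m; 0 at the start. Its three holes are 20 mm wide. The next hole is in an index plate (same grey) that is clamped elsewhere each time: the button meets it somewhere between 0.056 and 0.088. Running the tube along takes 3 to 8 N; when the dome springs up in the hole it stops the tube dead, with about 1 mm of play.
- lock_button (a joint): How far the button is pushed in, m: 0 popped up, 0.006 level with the tube's top, 0.0085 just under the wall, 0.0105 at most.
- blank: Loose wooden strip 42 x 170 x 18 mm lying on the base board between tube and fence; origin at the middle of its underside. Leave it alone.
- oil_tin: Upright round tin, 70 mm across, 150 mm high, loose on the bench; origin at the middle of its underside. Leave it alone.
- screw_tub: Loose open white tub 130 x 100 x 70 mm; origin at the middle of its underside. Leave it alone.
- bar_clamp: Small bar clamp lying flat on the bench, 250 mm long, 30 mm high; origin under the middle of its bar. Leave it alone.

How it is judged:
By the outcome, as a careful person would: the job done as asked, in the order asked, and still so for the second after the job is handed in, with the robot touching nothing.
It also fails if it takes over 51 s, if anything falls off the work surface, if the arm or the gripper's body presses on something with over 40 N, if the wrist force passes 120 N, or if a joint passes its speed limit or range.

## Working session

There is one attempt and no reset: what is moved stays moved. The work goes in short steps, Python scripts to look and compute and a shell command to move; the robot and the scene stay as the last step left them, time stands still between calls to the robot, and variables do not carry over. Pictures are saved under pics/ and viewed, and the job is handed in when it is done.

```bash
mkdir -p pics
cat > h.py <<'E'
from bench import ctrl
import numpy as np, cv2
def K(c):
    h=c["image"].shape[0]; f=h/2/np.tan(np.radians(c["fov_y"])/2)
    return np.array([[f,0,c["cx"]],[0,f,c["cy"]],[0,0,1.]])
def ray(c,u,v):
    p=cv2.undistortPoints(np.array([[[u,v]]],float),K(c),np.array(c["D"],float))[0,0]
    T=np.array(c["T"]); return T[:3,3],T[:3,:3]@np.array([p[0],-p[1],-1.])
def onz(c,u,v,z):
    o,d=ray(c,u,v); return o+d*(z-o[2])/d[2]
def proj(c,P):
    T=np.array(c["T"]); q=(np.array(P,float)-T[:3,3])@T[:3,:3]; q=q*[1,-1,-1]
    return cv2.projectPoints(q.reshape(1,1,3),np.zeros(3),np.zeros(3),K(c),np.array(c["D"],float))[0].ravel()
def depthpt(c,u,v):
    o,d=ray(c,u,v); return o+d*c["range_z"][int(round(v)),int(round(u))]
E
python3 - <<'E'
from h import *
import pickle
for n in("top","side"):
    c=ctrl.read_camera(n); cv2.imwrite(f"pics/{n}0.png",c["image"]); pickle.dump(c,open(n+"0.pkl","wb")); print(n,c["fov_y"],c["D"],np.round(c["T"],2).tolist())
s=ctrl.get_state(); print(s)
E
```

```text
top 57.71955438737439 [0.01541927 0.         0.         0.         0.        ] [[0.03, 1.0, -0.08, 389.34], [-1.0, 0.03, 0.03, 22.99], [0.03, 0.08, 1.0, 1178.64], [0.0, 0.0, 0.0, 1.0]]
side 43.42519220838509 [-0.20762926  0.          0.          0.          0.        ] [[0.99, 0.09, -0.12, 333.88], [-0.15, 0.49, -0.86, -1204.68], [-0.02, 0.86, 0.5, 797.48], [0.0, 0.0, 0.0, 1.0]]
{'time_s': 0.1, 'qpos': array([-0.89281557,  0.50176108, -0.42679127,  1.55136906,  0.22075583,
        1.13830088, -0.21031841]), 'joint_velocities': array([ 0.00148403, -0.00018303, -0.00045271, -0.00350222, -0.00044215,
       -0.00039503, -0.00063835]), 'tau': array([-1.05306495e-02, -5.70819783e+01, -5.83839610e+00, -2.81753433e+01,
        1.05571345e-02,  5.60783767e-03, -3.69240723e-06]), 'position': array([261.73590718, 594.32142082, 255.34738275]), 'eef_rot': array([-2.29559827e-04,  2.05905917e-01,  9.78571381e-01, -8.68243794e-04]), 'contact_force': array([ 1.02938019, -0.08925982,  0.74038034]), 'wrist_torque': array([-0.04978378, -0.00186908,  0.00413407]), 'opening': 85.3974648818586}
```

View pics/top0.png

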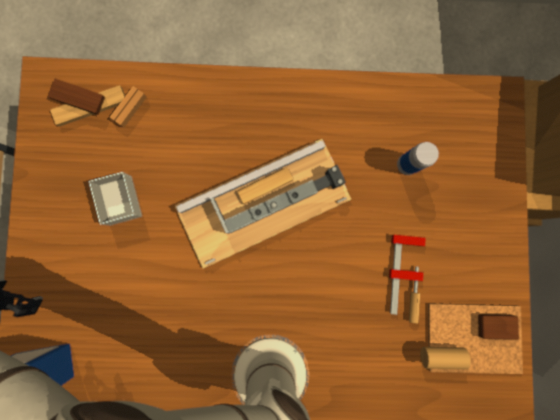

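View pics/side0.png

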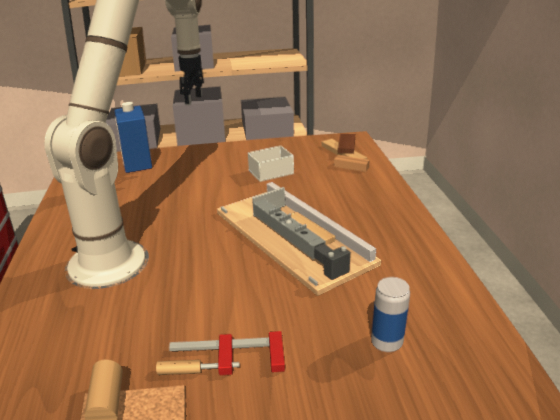

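The top view shows the jig in the middle, with the bracket at about (336,178) and the tube running left and down to about (222,225). The tub, tin and clamp are well clear of it. I'll zoom in.

Run:
```python
import cv2
a=cv2.imread("pics/top0.png")[130:270,170:360]; cv2.imwrite("pics/topz.png",cv2.resize(a,None,fx=4.2,fy=4.2,interpolation=cv2.INTER_CUBIC))
a=cv2.imread("pics/side0.png")[180:290,210:380]; cv2.imwrite("pics/sidez.png",cv2.resize(a,None,fx=4.6,fy=4.6,interpolation=cv2.INTER_CUBIC))
```

```text
(no output)
```

View pics/topz.png

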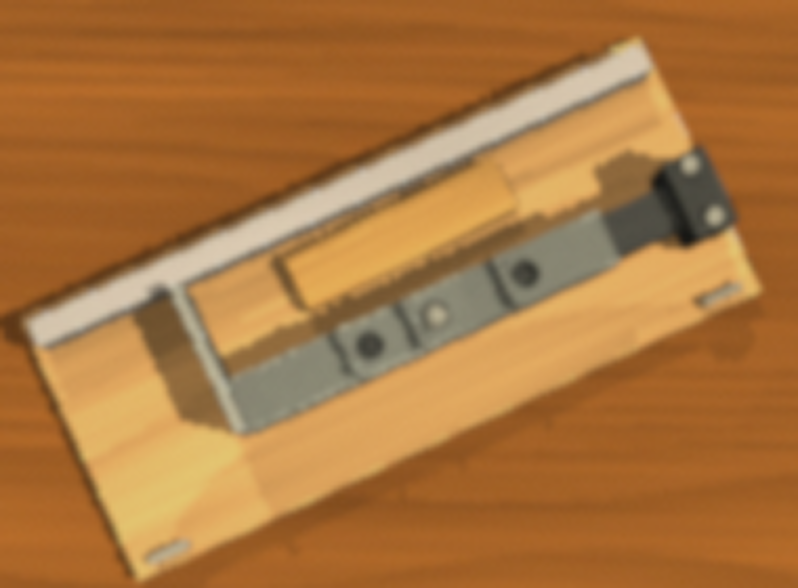

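View pics/sidez.png

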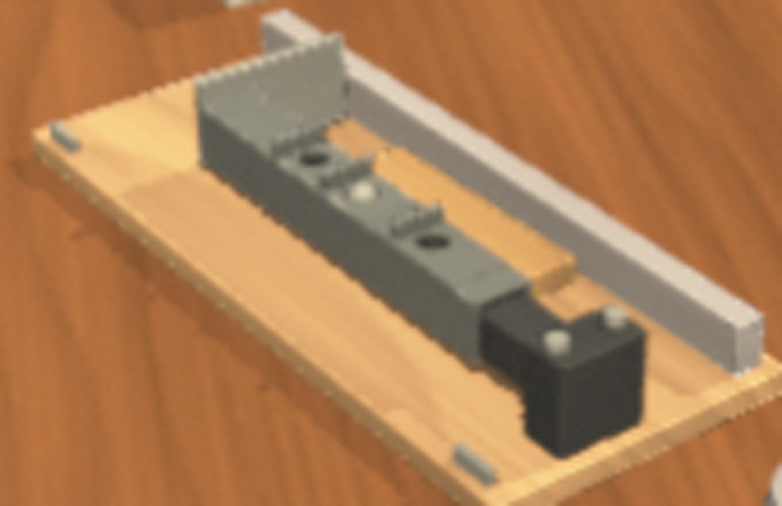

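Run:
```python
from h import *
import pickle
t=pickle.load(open("top0.pkl","rb")); s=pickle.load(open("side0.pkl","rb"))
def tz(x,y,z): return onz(t,170+(x+.5)/4.2-.5,130+(y+.5)/4.2-.5,z)
def sz(x,y,z): return onz(s,210+(x+.5)/4.6-.5,180+(y+.5)/4.6-.5,z)
P=dict(btn=(436,315,75),nexthole=(525,273,70),outhole=(370,345,70),tubeIn1=(600,212,70),tubeIn2=(620,258,70))
for k,v in P.items(): print("top",k,tz(*v).round(1))
S=dict(btn=(362,190,75),nexthole=(433,242,70),outhole=(315,159,70),tubeIn1=(528,284,70),tubeIn2=(478,303,70))
for k,v in S.items(): print("side",k,sz(*v).round(1))
# button by triangulation
# fence edge / base corners from top for direction
a=tz(25,325,52);b=tz(637,40,52);print("fence outer edge",a.round(1),b.round(1),np.degrees(np.arctan2(*(a-b)[1::-1])))
a=tz(137,580,18);b=tz(760,292,18);print("base edge",a.round(1),b.round(1),np.degrees(np.arctan2(*(a-b)[1::-1])),np.linalg.norm(a-b))
# tube pixel line via color on range
pts=[]
for v in range(140,260):
  for u in range(215,345):
    p=depthpt(t,u,v)
    if 66<p[2]<74: pts.append(p)
pts=np.array(pts);print(len(pts)); m=pts.mean(0); w,V=np.linalg.eigh(np.cov(pts[:,:2].T)); print(m,V[:,1],np.degrees(np.arctan2(V[1,1],V[0,1])),w)
```

```text
top btn [503.1   5.7  75. ]
top nexthole [535.  -55.8  70. ]
top outhole [481.3  50.8  70. ]
top tubeIn1 [ 579.7 -107.5   70. ]
top tubeIn2 [ 547.6 -122.2   70. ]
side btn [502.2   1.4  75. ]
side nexthole [534.3 -54.8  70. ]
side outhole [481.1  51.1  70. ]
side tubeIn1 [ 578.  -107.5   70. ]
side tubeIn2 [ 547.3 -121.1   70. ]
fence outer edge [489.8 292.8  52. ] [ 708.7 -133.9   52. ] 117.16532627086322
base edge [312.4 212.9  18. ] [ 533.1 -232.6   18. ] 116.34857680422107 497.18011653340045
1089
[501.15129989  12.03691491  69.44432399] [-0.44379924  0.89612624] 116.34653983528864 [ 154.65381497 7995.53000486]
```

Both views agree: the button is near (503.5, 4), the outward direction is about 116.6°, and the next hole is about 67 mm inward. Next I shut the fingers, turn −39.6° so the pad width lies along the tube, and move above the button.

```bash
python3 -m jog '0 16 -40 0 -7.92; 0 16 -40 0 -7.92; 0 16 -40 0 -7.92; 0 16 -40 0 -7.92; 0 16 -40 0 -7.92' 40; python3 -m jog '0 16 -40 0 0; 0 16 -40 0 0; 0 16 -40 0 0; 0 16 -40 0 0; 0 16 -40 0 0'; python3 -m jog '0 20 -40 0 0; 0 20 -40 0 0; 0 20 -40 0 0; 0 20 -40 0 0; 0 0 0 0 0'
```

```text
time_s: 0.6
position: [342.2, 392.9, 256.0]
eef_rot: [-0.0, 0.528, 0.849, -0.0]
contact_force: [0.7, -0.7, -0.4]
opening: 12.4
time_s: 1.1
position: [422.0, 193.1, 256.2]
eef_rot: [-0.0, 0.525, 0.851, -0.0]
contact_force: [0.8, 0.7, -0.5]
opening: 0.1
time_s: 1.6
position: [503.8, 27.7, 256.2]
eef_rot: [0.001, 0.529, 0.848, -0.001]
contact_force: [-0.9, 0.7, -0.0]
opening: -0.0
```

```bash
python3 -m jog '0 2 -27 -40 0; 0 0 0 -40 0; 0 0 0 -30 0; 0 0 0 0 0; 0 0 0 0 0'
python3 - <<'E'
from h import *
import pickle
for n in("top","side"):
    c=ctrl.read_camera(n); pickle.dump(c,open(n+"1.pkl","wb"))
    u,v=proj(c,[503.5,4,76]).astype(int); a=c["image"][v-70:v+70,u-90:u+90]
    cv2.imwrite(f"pics/{n}1.png",cv2.resize(a,None,fx=4,fy=4,interpolation=cv2.INTER_CUBIC)); print(n,u,v)
print(ctrl.get_state()["position"],ctrl.get_state()["contact_force"])
E
```

```text
time_s: 2.1
position: [503.6, 8.3, 146.3]
eef_rot: [-0.001, 0.525, 0.851, -0.0]
contact_force: [0.4, -0.5, 0.4]
opening: -0.4
top 274 204
side 288 220
[505.23522037   8.38038169 148.00805891] [0.65775169 0.03407824 0.98885923]
```

View pics/side1.png

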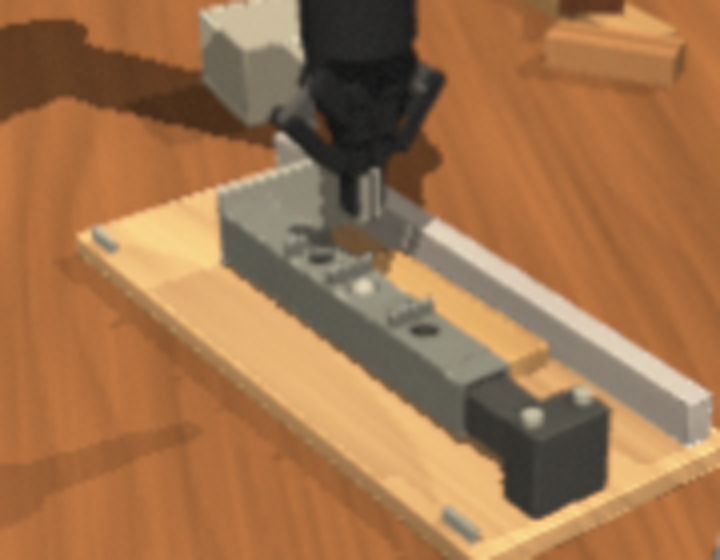

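View pics/top1.png

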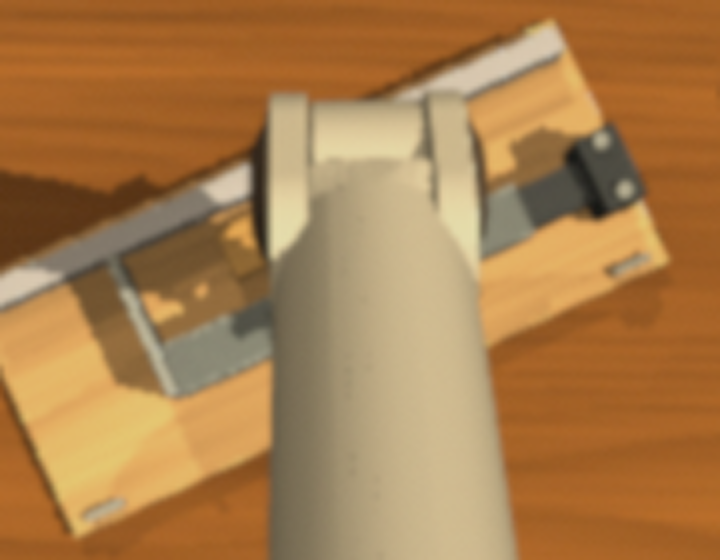

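The side view shows the shut tip above the button, with its bottom at crop (358,215). The arm hides the tube in the top view. I'll check the tip's position against the projection.

Run:
```python
from h import *
import pickle
c=pickle.load(open("side1.pkl","rb"))
d=np.array([-.449,.894,0]);n=np.array([.894,.449,0]);P=np.array([503.9,7.9,121.3])
f=lambda p:((proj(c,p)-[288-90,220-70])*4).round(0)
for a in(-11,11):
  for b in(-14,0,14): print(a,b,f(P+a*d+b*n))
print("btn",f([503.5,4,76]),"rib base corners",[f(np.array([503.5,4,70])+12*d+b*n) for b in(-18,18)])
```

```text
-11 -14 [353. 231.]
-11 0 [370. 225.]
-11 14 [388. 219.]
11 -14 [334. 218.]
11 0 [351. 212.]
11 14 [368. 206.]
btn [363. 280.] rib base corners [array([331., 289.]), array([374., 273.])]
```

```bash
python3 -m jog '0 1.4 -7.5 -15 0; 0 0 0 -15 0; 0 0 0 -6 0; 0 0 0 0 0; 0 0 0 0 0'; python3 -m jog '0 0 0 -3 0; 0 0 0 -2 0; 0 0 0 0 0; 0 0 0 0 0';python3 -c "
from h import *
print(np.mean([ctrl.get_state()['position'] for _ in range(9)],0))
c=ctrl.read_camera('side'); a=c['image'][150:290,198:378]
cv2.imwrite('pics/side2.png',cv2.resize(a,None,fx=4,fy=4,interpolation=cv2.INTER_CUBIC))"
```

```text
time_s: 2.7
position: [506.1, 0.7, 111.4]
eef_rot: [0.001, 0.525, 0.851, 0.001]
contact_force: [-0.2, -0.6, 0.6]
opening: 0.1
time_s: 3.1
position: [505.3, 0.4, 105.3]
eef_rot: [-0.0, 0.525, 0.851, 0.0]
contact_force: [0.6, -2.0, 0.0]
opening: -0.2
[5.05301292e+02 3.96191244e-01 1.05343077e+02]
```

View pics/side2.png

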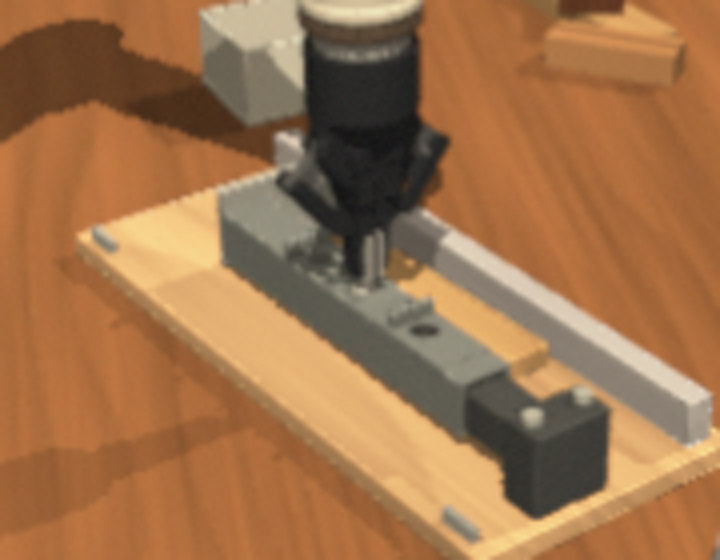

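The tip is just above the button and close to the rib. I'll descend in small steps and watch the force.

```bash
for i in 1 2; do python3 -m jog '0 0 0 0 0' | grep -E 'pos|force'; done; python3 -m jog '0 0.5 -1 -2 0; 0 0 0 0 0'| grep -E 'pos|force'; python3 -m jog '0 0 0 -2 0; 0 0 0 0 0'| grep -E 'pos|force'; python3 -m jog '0 0 0 -2 0; 0 0 0 0 0'| grep -E 'pos|force'
```

```text
position: [505.4, 0.4, 105.4]
contact_force: [-0.3, -0.3, -0.4]
position: [505.4, 0.4, 105.4]
contact_force: [0.1, 1.1, -0.4]
position: [505.7, -0.8, 103.1]
contact_force: [-0.3, 0.4, 0.3]
position: [505.8, -0.6, 101.1]
contact_force: [0.2, 0.4, -0.4]
position: [505.9, -0.6, 99.3]
contact_force: [-0.3, -0.3, 3.5]
```

Now it touches the button: 3.5 N at a TCP height of 99.3, so the tip is at 74.3. I'll continue down to tube level.

```bash
python3 -m jog '0 0 0 -2 0; 0 0 0 0 0'| grep -E 'pos|force'; python3 -m jog '0 0 0 -1 0; 0 0 0 0 0'| grep -E 'pos|force'; python3 -m jog '0 0 0 -0.5 0; 0 0 0 0 0'| grep -E 'pos|force'
```

```text
position: [505.9, -0.6, 97.3]
contact_force: [-0.4, -0.2, 3.6]
position: [505.9, -0.6, 96.3]
contact_force: [-0.9, -0.4, 4.3]
position: [505.9, -0.6, 95.8]
contact_force: [-0.2, 0.1, 4.8]
```

```bash
python3 -m jog '0 0 0 -0.5 0; 0 0 0 0 0'| grep -E 'pos|force'; python3 -m jog '0 0 0 -0.3 0; 0 0 0 0 0'| grep -E 'pos|force'
```

```text
position: [505.9, -0.6, 95.3]
contact_force: [-1.2, -1.3, 4.1]
position: [505.9, -0.6, 95.1]
contact_force: [-0.7, -1.2, 5.4]
```

Next I push outward along d in 1 mm steps to find the rib.

```bash
for i in 1 2 3; do python3 -m jog '0 -0.45 0.9 0 0; 0 0 0 0 0'| grep -E 'pos|force'; done
```

```text
position: [505.8, -0.2, 95.1]
contact_force: [1.1, -2.2, 3.9]
position: [505.3, 1.1, 95.1]
contact_force: [1.2, -2.3, 4.7]
position: [504.7, 2.2, 95.1]
contact_force: [1.0, -1.3, 3.9]
```

```bash
python3 -m jog '0 -0.45 0.9 -0.3 0; 0 0 0 0 0'| grep -E 'pos|force'; for i in 1 2; do python3 -m jog '0 -0.45 0.9 0 0; 0 0 0 0 0'| grep -E 'pos|force'; done
```

```text
position: [504.6, 2.5, 95.1]
contact_force: [1.6, -2.9, 5.6]
position: [504.1, 3.5, 95.0]
contact_force: [0.9, -2.4, 5.8]
position: [503.6, 4.6, 95.0]
contact_force: [2.1, -3.0, 5.9]
```

```bash
for i in 1 2 3; do python3 -m jog '0 -0.45 0.9 0 0; 0 0 0 0 0'| grep -E 'pos|force'; done
```

```text
position: [503.0, 5.7, 94.9]
contact_force: [2.0, -1.7, 4.4]
position: [502.5, 6.6, 94.9]
contact_force: [1.4, -2.7, 5.7]
position: [502.2, 7.1, 94.9]
contact_force: [2.6, -3.4, 4.6]
```

```bash
for i in 1 2; do python3 -m jog '0 -0.45 0.9 0 0; 0 0 0 0 0'| grep -E 'pos|force'; done; python3 -c "
from h import *
c=ctrl.read_camera('side'); a=c['image'][170:270,218:348]
cv2.imwrite('pics/side3.png',cv2.resize(a,None,fx=6,fy=6,interpolation=cv2.INTER_CUBIC))"
```

```text
position: [501.7, 8.1, 94.9]
contact_force: [2.1, -3.7, 5.3]
position: [501.3, 9.0, 94.9]
contact_force: [1.9, -4.4, 4.9]
```

View pics/side3.png

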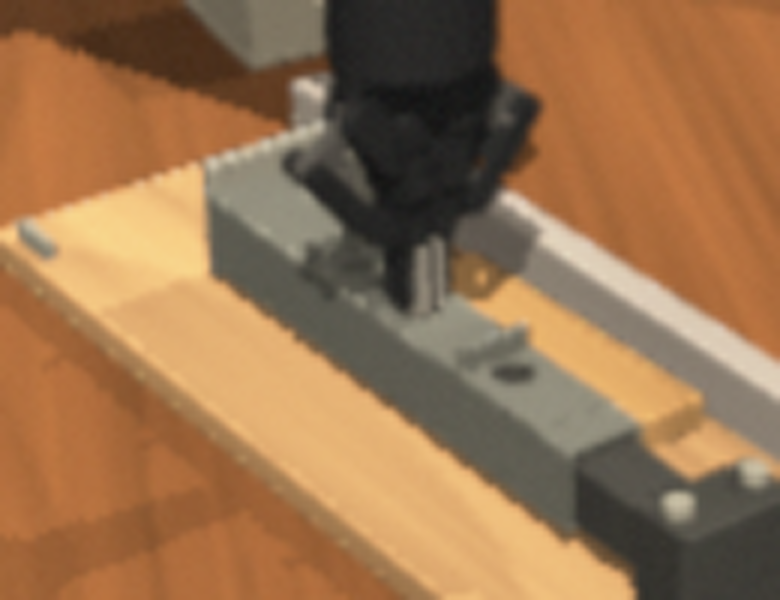

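The tip is by the rib, with the next hole at crop (513,372). I'll compare that hole's centroid with the start picture to see whether the tube moved.

```bash
cat >> h.py <<'E'
def hole(c,u0,v0,r=6,box=None):
    g=cv2.cvtColor(c["image"],cv2.COLOR_BGR2GRAY).astype(float)
    u0=int(round(u0));v0=int(round(v0))
    for _ in range(4):
        w=g[v0-r:v0+r+1,u0-r:u0+r+1]; k=np.clip(75-w,0,None)
        vv,uu=np.mgrid[v0-r:v0+r+1,u0-r:u0+r+1]
        u,v=(uu*k).sum()/k.sum(),(vv*k).sum()/k.sum(); u0,v0=int(round(u)),int(round(v))
    return u,v
E
python3 - <<'E'
from h import *
import pickle
a=pickle.load(open("side0.pkl","rb")); c=ctrl.read_camera("side")
for x,(u,v) in((a,(304,232.5)),(c,(303,231.6))):
    h=hole(x,u,v,4); print(np.round(h,2),onz(x,*h,70).round(1))
    print(cv2.cvtColor(x["image"],6)[228:237,296:312])
E
```

```text
[303.54 232.02] [533.9 -53.8  70. ]
[[137 126 113 110 101 103 104 102 108 116 131 157 173 185 186 183]
 [117 110 104 103 101 102 106 115 128 132 135 141 150 167 180 185]
 [101 102 103 106 111 111 112 116 123 125 131 134 138 145 160 177]
 [108 109 117 123 112  99  90  86  85  91 102 118 134 139 144 159]
 [126 129 133 128 100  72  62  67  68  66  68  96 128 139 140 143]
 [124 136 138 136 119  91  74  75  77  78  83 109 133 139 139 140]
 [107 121 133 138 135 127 119 114 116 122 127 133 138 142 141 140]
 [ 93 100 114 128 138 140 138 134 136 140 140 142 142 142 142 141]
 [ 88  90  97 106 124 137 140 140 138 140 141 141 141 141 141 142]]
[303.58 232.  ] [534.  -53.7  70. ]
[[118 119 110 104 103 104 105 107 117 131 142 162 176 187 188 185]
 [103 104 104 103 105 109 112 121 129 136 139 143 152 171 183 187]
 [104 107 116 116 115 109 106 108 113 119 124 138 140 148 164 180]
 [112 118 134 125  99  86  78  80  80  80  97 125 139 142 150 160]
 [131 133 141 129  94  76  72  73  71  72  92 122 140 142 143 146]
 [130 140 142 137 124 111  95  90  95 101 113 135 143 140 141 141]
 [110 124 135 141 139 134 129 129 129 133 136 142 143 143 143 142]
 [ 97 103 116 131 140 142 141 143 143 143 144 144 144 144 144 143]
 [ 92  94  98 111 128 140 141 143 144 143 143 143 143 143 144 143]]
```

The tube has taken up about 2 mm of play and the tip is on the rib. I'll keep pushing.

```bash
for i in 1 2 3 4; do python3 -m jog '0 -0.45 0.9 0 0; 0 0 0 0 0'| grep -E 'pos|force'; done
```

```text
position: [500.8, 9.9, 94.9]
contact_force: [2.0, -3.7, 5.3]
position: [500.4, 10.7, 94.9]
contact_force: [1.5, -3.8, 4.3]
position: [500.2, 11.2, 94.9]
contact_force: [3.6, -4.9, 3.9]
position: [500.0, 11.5, 94.9]
contact_force: [4.2, -7.0, 3.1]
```

```bash
for i in 1 2 ; do python3 -m jog '0 -0.45 0.9 0 0; 0 0 0 0 0'| grep -E 'pos|force'; done
```

```text
position: [499.8, 12.0, 94.9]
contact_force: [4.7, -8.1, 2.7]
position: [499.1, 13.3, 94.9]
contact_force: [3.2, -4.9, 4.1]
```

```bash
for i in 1 2 3; do python3 -m jog '0 -0.45 0.9 0 0; 0 0 0 0 0'| grep -E 'pos|force'; done;  python3 - <<'E'
from h import *
c=ctrl.read_camera("side")
h=hole(c,302,230,4); print(np.round(h,2),onz(c,*h,70).round(1))
a=c['image'][170:270,218:348]
cv2.imwrite('pics/side4.png',cv2.resize(a,None,fx=6,fy=6,interpolation=cv2.INTER_CUBIC))
E
```

```text
position: [498.3, 15.0, 94.8]
contact_force: [3.2, -4.1, 5.0]
position: [497.6, 16.4, 94.8]
contact_force: [2.8, -3.9, 5.2]
position: [497.0, 17.5, 94.8]
contact_force: [3.0, -2.9, 4.3]
[301.25 230.  ] [529.8 -42.8  70. ]
```

View pics/side4.png

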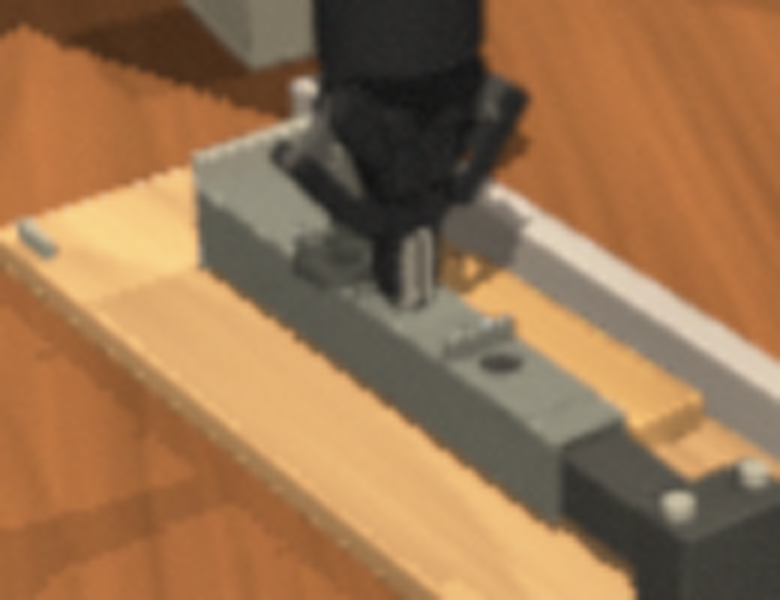

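The tube is sliding: the hole moved about 10 mm and the tip is still on the rib. I'll keep going.

```bash
for i in 1 2 3 4; do python3 -m jog '0 -0.45 0.9 0 0; 0 -0.45 0.9 0 0; 0 0 0 0 0'| grep -E 'pos|force'; done
```

```text
position: [496.0, 19.5, 94.8]
contact_force: [3.7, -3.3, 5.1]
position: [495.1, 21.4, 94.8]
contact_force: [2.7, -2.5, 4.7]
position: [494.2, 23.1, 94.7]
contact_force: [3.1, -1.8, 3.7]
position: [493.3, 24.9, 94.7]
contact_force: [3.8, -2.4, 4.0]
```

```bash
python3 -m jog '0 0 0 1 0; 0 0 0 1 0; 0 0 0 0 0'| grep -E 'pos|force';for i in 1 2 3 4; do python3 -m jog '0 -0.9 1.8 0 0; 0 -0.9 1.8 0 0; 0 0 0 0 0'| grep -E 'pos|force'; done;python3 - <<'E'
from h import *
c=ctrl.read_camera("side")
h=hole(c,297,226,4); print(np.round(h,2),onz(c,*h,70).round(1))
a=c['image'][170:270,218:348]
cv2.imwrite('pics/side5.png',cv2.resize(a,None,fx=6,fy=6,interpolation=cv2.INTER_CUBIC))
E
```

```text
position: [492.0, 24.3, 96.1]
contact_force: [3.4, -3.6, -2.1]
position: [490.1, 28.3, 96.1]
contact_force: [1.6, -1.8, -2.1]
position: [488.5, 31.9, 96.3]
contact_force: [-0.0, -4.7, -2.4]
position: [487.0, 35.5, 96.5]
contact_force: [0.3, -3.5, -1.6]
position: [485.5, 39.1, 96.6]
contact_force: [-1.0, -3.4, -1.9]
[293.92 226.17] [513.9 -20.1  70. ]
```

View pics/side5.png

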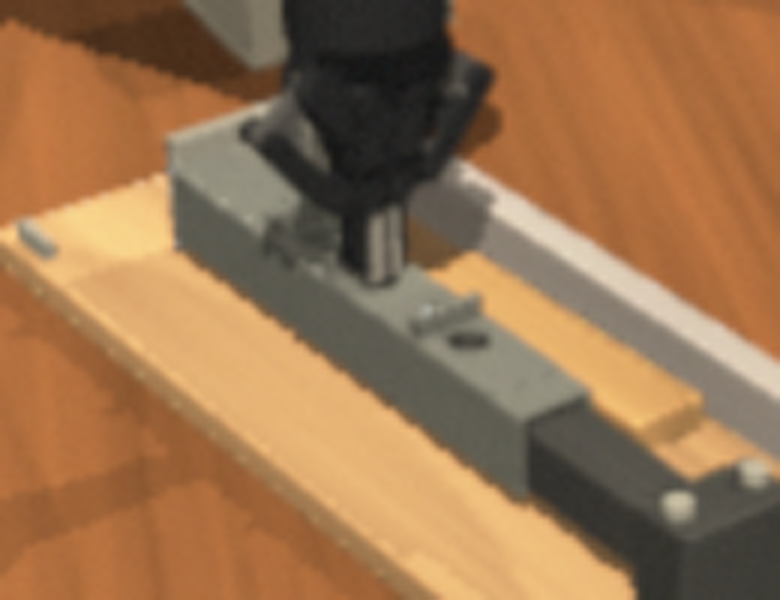

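The tube has slid about 31 mm and nothing is wrong. I'll continue to about 50 mm, then go in finer steps.

```bash
for i in 1 2 3 4; do python3 -m jog '0 -0.9 1.8 0 0; 0 -0.9 1.8 0 0; 0 0 0 0 0'| grep -E 'pos|force'; done; for i in 1 2; do python3 -m jog '0 -0.45 0.9 0 0; 0 -0.45 0.9 0 0; 0 0 0 0 0'| grep -E 'pos|force'; done
```

```text
position: [484.0, 42.7, 96.7]
contact_force: [0.1, -4.1, -2.0]
position: [482.3, 46.4, 96.7]
contact_force: [-0.8, -3.0, -0.7]
position: [480.5, 50.0, 96.7]
contact_force: [-0.5, -3.5, -0.6]
position: [478.7, 53.7, 96.7]
contact_force: [-0.0, -3.3, -0.7]
position: [477.9, 55.2, 96.7]
contact_force: [0.7, -4.3, -0.8]
position: [477.1, 57.0, 96.7]
contact_force: [-0.2, -5.1, -0.8]
```

Run:
```python
from h import *
c=ctrl.read_camera("side")
h=hole(c,290,221,4); print(np.round(h,2),onz(c,*h,70).round(1),ctrl.get_state()["time_s"])
a=c['image'][170:270,218:348]
cv2.imwrite('pics/side6.png',cv2.resize(a,None,fx=6,fy=6,interpolation=cv2.INTER_CUBIC))
```

```text
h.py:22: RuntimeWarning: invalid value encountered in scalar divide
  u,v=(uu*k).sum()/k.sum(),(vv*k).sum()/k.sum(); u0,v0=int(round(u)),int(round(v))
Traceback (most recent call last):
  File "h.py", line 22, in hole
    u,v=(uu*k).sum()/k.sum(),(vv*k).sum()/k.sum(); u0,v0=int(round(u)),int(round(v))
                                                             ~~~~~^^^
ValueError: cannot convert float NaN to integer
```

Run:
```python
from h import *
c=ctrl.read_camera("side"); print(ctrl.get_state()["time_s"])
a=c['image'][170:270,218:348]
cv2.imwrite('pics/side6.png',cv2.resize(a,None,fx=6,fy=6,interpolation=cv2.INTER_CUBIC))
```

```text
13.75
```

View pics/side6.png

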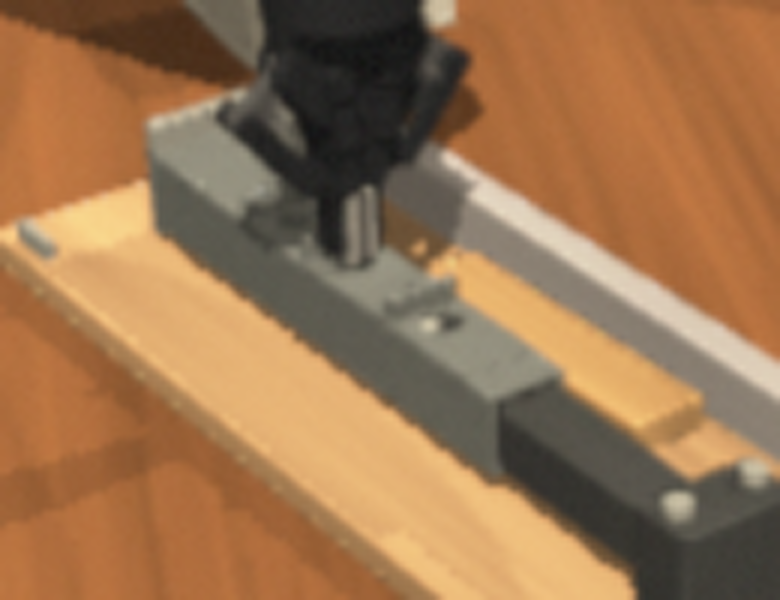

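The light button dome is now visible in the next hole at crop (432,323), at the hole's outward side, and a few mm remain. I'll take single 1 mm steps.

```bash
for i in 1 2 3 4; do python3 -m jog '0 -0.45 0.9 0 0; 0 0 0 0 0'| grep -E 'pos|force'; done
```

```text
position: [476.6, 58.0, 96.7]
contact_force: [0.2, -4.6, -0.8]
position: [476.1, 59.0, 96.7]
contact_force: [-0.5, -4.1, -0.0]
position: [475.6, 59.9, 96.7]
contact_force: [-0.5, -4.0, -1.1]
position: [475.1, 61.0, 96.7]
contact_force: [-0.2, -3.0, -0.1]
```

```bash
for i in 1 2 3; do python3 -m jog '0 -0.45 0.9 0 0; 0 0 0 0 0'| grep -E 'pos|force'; done;  python3 - <<'E'
from h import *
c=ctrl.read_camera("side")
a=c['image'][170:270,218:348]
cv2.imwrite('pics/side7.png',cv2.resize(a,None,fx=6,fy=6,interpolation=cv2.INTER_CUBIC))
E
```

```text
position: [474.7, 62.0, 96.7]
contact_force: [0.7, -2.3, 0.1]
position: [474.3, 63.0, 96.7]
contact_force: [0.4, -1.5, 0.2]
position: [473.9, 63.9, 96.7]
contact_force: [-0.2, -1.6, -0.7]
```

View pics/side7.png

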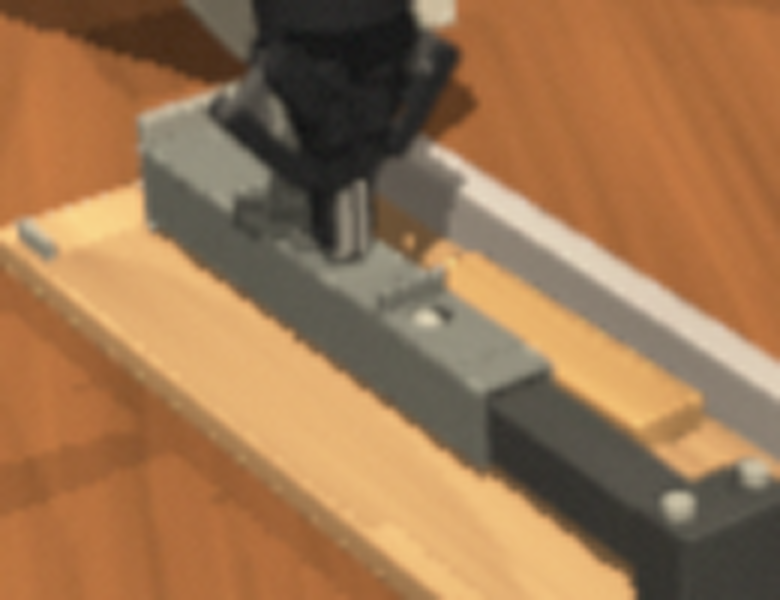

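The button is nearly centred in the hole at crop (430,318), with only a sliver of dark left on its inward side. Continuing.

```bash
for i in 1 2 3; do python3 -m jog '0 -0.45 0.9 0 0; 0 0 0 0 0'| grep -E 'pos|force'; done;  python3 - <<'E'
from h import *
c=ctrl.read_camera("side")
a=c['image'][170:270,218:348]
cv2.imwrite('pics/side8.png',cv2.resize(a,None,fx=6,fy=6,interpolation=cv2.INTER_CUBIC))
E
```

```text
position: [473.6, 64.7, 96.8]
contact_force: [-0.7, 0.3, -0.0]
position: [472.9, 65.5, 96.8]
contact_force: [-0.5, 0.5, -0.2]
position: [472.4, 66.3, 96.7]
contact_force: [-0.2, -0.2, -0.4]
```

View pics/side8.png

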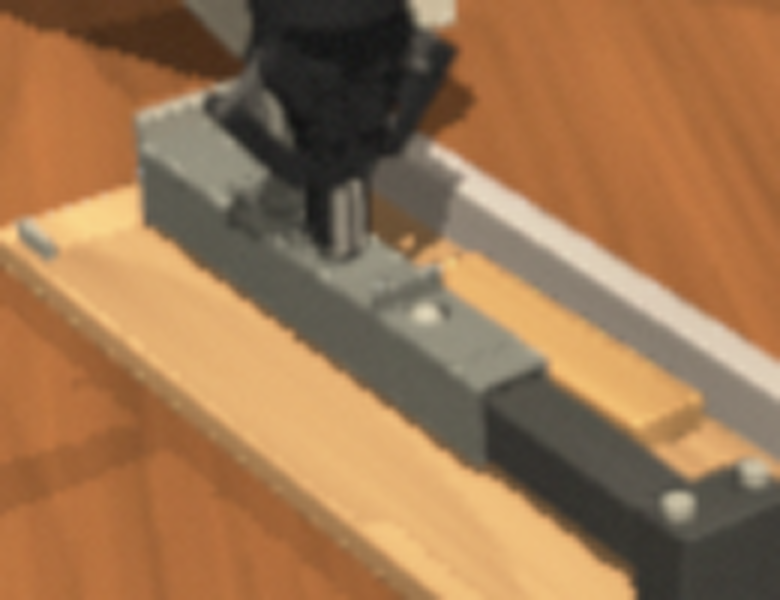

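The button looks fully up at crop (429,312) and the tip has lost contact with the rib, so the spring carried the tube the last bit. I'll push gently to confirm it has locked.

```bash
for i in 1 2 3; do python3 -m jog '0 -0.4 0.8 0 0; 0 0 0 0 0'| grep -E 'pos|force'; done
```

```text
position: [472.0, 67.0, 96.7]
contact_force: [0.4, 0.1, 1.0]
position: [471.7, 67.7, 96.7]
contact_force: [-0.0, -0.7, 0.6]
position: [471.5, 68.1, 96.7]
contact_force: [0.6, -1.7, -0.4]
```

```bash
for i in 1 2 3; do python3 -m jog '0 -0.4 0.8 0 0; 0 0 0 0 0'| grep -E 'pos|force'; done
```

```text
position: [471.1, 68.9, 96.7]
contact_force: [0.8, -2.0, -0.7]
position: [470.5, 70.0, 96.7]
contact_force: [1.0, -1.8, 0.3]
position: [470.3, 70.4, 96.7]
contact_force: [1.7, -4.4, -1.4]
```

```bash
for i in 1 2; do python3 -m jog '0 -0.4 0.8 0 0; 0 0 0 0 0'| grep -E 'pos|force'; done
```

```text
position: [470.2, 70.5, 96.8]
contact_force: [2.7, -5.3, -1.6]
position: [470.2, 70.6, 96.8]
contact_force: [3.1, -7.7, -1.7]
```

Motion has stalled at (470.2, 70.6) while the push rises to 8.4 N, against 3 to 5 N while running, so the tube is locked. I'll back off, lift clear and look.

```bash
python3 -m jog '0 1 -2 0 0; 0 1.5 -3 0 0; 0 0 0 0 0; 0 0 0 15 0; 0 0 0 40 0'| grep -E 'pos|force';  python3 -m jog '0 0 0 50 0; 0 -10 45 20 0; 0 -20 45 0 0; 0 -20 45 0 0; 0 -20 45 0 0'| grep -E 'pos|force'; python3 -m jog '0 -20 45 0 0; 0 -20 45 0 0; 0 -20 45 0 0; 0 0 0 0 0; 0 0 0 0 0'| grep -E 'pos|force'
python3 - <<'E'
from h import *
c=ctrl.read_camera("side")
a=c['image'][170:270,218:348]
cv2.imwrite('pics/side9.png',cv2.resize(a,None,fx=6,fy=6,interpolation=cv2.INTER_CUBIC))
c=ctrl.read_camera("top")
cv2.imwrite('pics/top9.png',cv2.resize(c['image'][130:270,170:360],None,fx=4.2,fy=4.2,interpolation=cv2.INTER_CUBIC))
print(ctrl.get_state()["time_s"])
E
```

```text
position: [468.7, 67.6, 149.5]
contact_force: [1.1, 0.3, 1.3]
position: [400.5, 249.2, 222.2]
contact_force: [1.0, -0.2, 0.4]
position: [340.2, 383.4, 221.3]
contact_force: [-0.2, -1.2, -0.8]
19.05
```

View pics/side9.png

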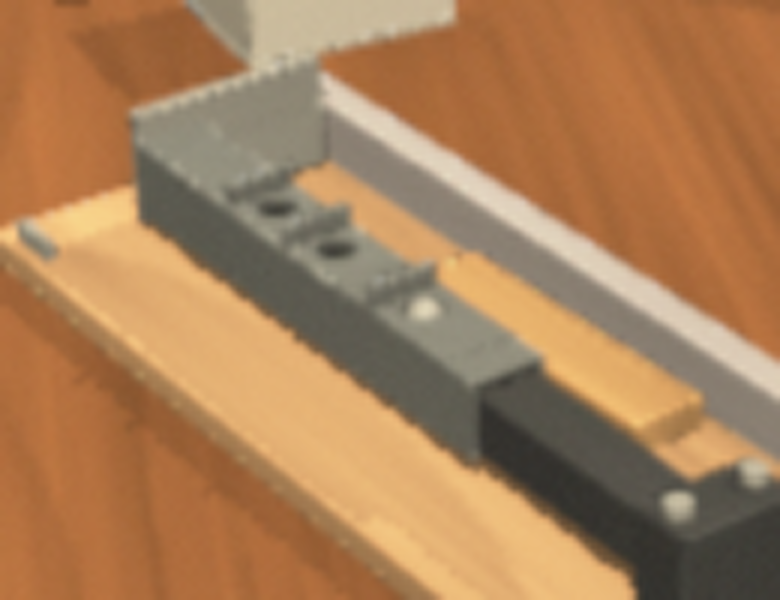

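View pics/top9.png

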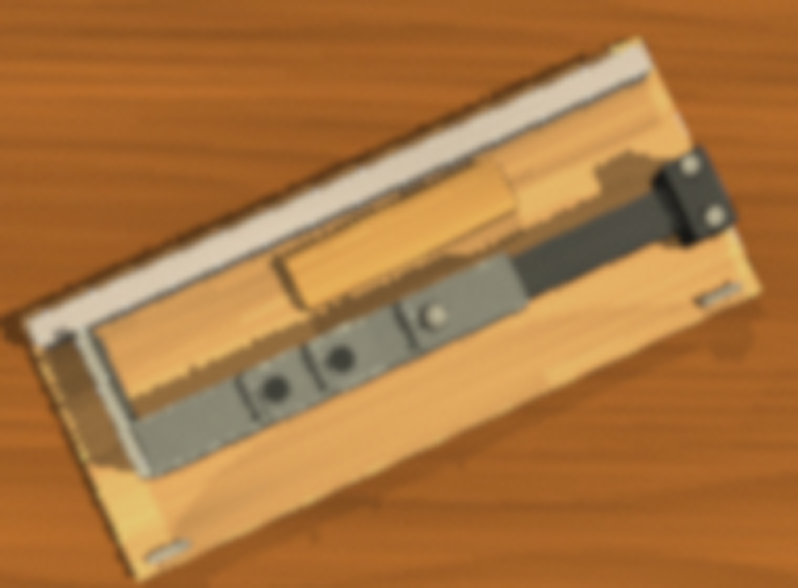

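The button sits in the next hole at the same side-view pixel (288.4, 220.9) as at the start (288.3, 221.0), so it is fully up. The blank has not moved and the robot is clear.

```bash
python3 -c "
from bench import ctrl
print(ctrl.finish_job())"
```

```text
the job is handed in; nothing more can be done
None
```

The length stop is now one hole longer. I pressed the button level with the shut fingertips, pushed the tube out by its thumb rib until the button came up in the very next hole, then backed off, lifted clear and handed the job in at about 19 s.

- **Locked:** a gentle test push stalled the tube at about 8 N, against 3 to 5 N while it was running. I did not push harder to prove it further. The highest reading on the jig was about 10 N.
- **Button up:** after I let go, both cameras show the button up in the next hole, at the same side-view pixel as at the start. That is my evidence for "fully up", as I did not measure its height any other way.
- **Left alone:** the blank is unmoved in the before and after views. I never went near the tin or the bar clamp, and passed well above the tub. I did not compare their positions afterwards.
- **Disagreements:** the two cameras put the button about 4 mm apart along y, so I found the rib by touch. The side view's hole position was only a rough guide to how far the tube had slid, and one automatic reading of it failed, so I judged the last part by force and by eye.

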